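# Take a length off the board with the spring rule and lock it

### The arm

A 6-joint arm with a two-finger parallel gripper is mounted at the origin on a cart in front of the work surface, level with it; the furniture and walls round the work are solid. World frame = base frame: x ahead of the robot, y to its left, z up, the work surface at z = 0. Lengths are in mm, angles in degrees, forces in N, time in s.
With the tool pointing down it reaches from about 300 to 850 mm from the base axis. Payload 4.2 kg.
Tool frame: the origin (TCP) lies midway between the tips of the shut fingers; the grasp point (between the pads) lies 19 mm behind it (pinch_z is the distance from the TCP to the grasp point, in mm); z points along the fingers, y is the line along which they close (so a half turn about z gives the same grasp; the last joint's range is limited). The gripper opens to 91 mm and grips with 3 to 60 N. Pads are 32 mm wide; open, the fingers measure 118 mm over their backs; the gripper's body (76 mm by 178 mm) begins 60 mm behind the grasp point.
Start: joints at [75.802, 18.312, 89.639, -0, 72.044, -1.146], TCP at [129.856, 560.161, 213.976] pointing down, gripper open.
Joint ranges: [-177.97, 177.97], [-48.28, 115.42], [12.27, 149.76], [-77.06, 257.06], [2.81, 150.46], [-146.56, 146.56]. Speed limits (degrees/s): [147.25, 147.25, 180, 180, 180, 180].

### API

Orientations are given as [roll, pitch, yaw] about the fixed x, y, z axes, in that order (R = Rz(yaw) Ry(pitch) Rx(roll)).
In Python, from workcell import * gives the robot as it stands.
- The arm moves only by the tool step_arm, never from a script. Its argument "steps" is a list of rows, each a list of 7 numbers: the turn, a rotation vector about the tool's x, y, z in degrees, then the shift along the tool's x, y, z in mm, then the opening, from 0 (shut) to 1 (fully open). In form: [[rx, ry, rz, x, y, z, hand], ...]. A call has exactly 8 rows; each row shifts and turns the commanded pose from where the row before left it, along the tool's axes as they then stand; what a row does not reach is not made up. A row lasts 1/8 s, in which the tool goes at most 62.5 mm and 10.7 degrees, less where a joint would pass 70% of its speed; a pose out of reach is approached as far as the arm can. A call is refused whole if a number of a shift passes 62.5 or a number of a turn 10.7, either way. A call with a gripper value outside its range is refused whole. The fingers move at their own pace and stop on an object; "force" is the grip in N (left out, the last holds). Time passes only in rows, so rows that do not move let the fingers close, or fill a call up. It gives the time, the measured TCP pose, the force, the opening and the grip force at its end, in the units of the state.
- state(): the state, without advancing time (a new reading comes with each control period).
- grab_frame(name): name is "scene" or "top"; returns a dict with "image" (400x640x3 uint8, blue, green, red), "fovy" (degrees; the focal length in pixels is half the picture's height over the tangent of half this angle, whatever the lens; pixels are square), "cx", "cy" (the principal point, pixels), "origin" and "rotation" of the camera in the world. Camera axes: x right, y down, z forward; pixel columns grow to the right and rows downward; lengths in mm; the calibration is good to about 2 mm. A picture is of the moment at which its call begins. There is no depth.
- job_done(): hands the job in; it is judged then, once.
The state is a dict: "time_s": time; "qpos": joint angles; "qvel": joint speeds; "effort": joint torques, N m; "ee_pos": TCP position; "ee_rot": TCP orientation; "force": force on the tool from outside, world axes, zero at the start; "torque": the same for the moment, N m; "gripper_width": finger opening in mm; "gripper_force": force on a finger pad.
Only numpy, scipy, OpenCV 4.12 (cv2) and the standard library are available. Lean on these libraries where they do the work, as an engineer would, in place of code of your own. Each camera call takes 0.05 s, during which the arm holds its last target. There are 200 camera calls.

### The job

Pick the yellow spring rule up by its black grip, put it down flat on the wooden board with its steel hook behind the aluminium stop bar, and back it away squarely against its spring until the front face of the yellow housing is level with the tip of the red pointer. Then push the grip down to lock the blade and let go, leaving the rule hooked and locked on the board. Do not shift the red pointer or the two pinned beetles.

Things in the scene. Friction and masses are not known exactly. Their poses are not given: they have to be found in the camera images.
- rule: Loose spring rule, 0.5 kg: yellow housing with black ends, 150x40x28 mm. Origin: centre of its underside; x towards the hook, z up. A steel blade 24 mm wide and 3 mm thick slides out of the front (+x) face, its underside 17 mm above the housing's underside. Blade in, the inner face of the hook at its end is 22 mm ahead of the front face.
- mouth (a point): Centre of the blade's mouth in the housing's front face: 75 mm ahead of the rule's origin, 18.5 mm up.
- hook_tip (a point): Bottom of the inner (housing-side) face of the dark hook plate that hangs from the blade's end: plate 4 mm thick, 32 mm wide, reaching down to 3 mm above the plane of the housing's underside; on the rule's midline; moves with the blade.
- blade (a joint): How far the blade is pulled out, m: 0 fully in, 0.12 at most. A spring pulls it in with 4 N when in, plus 0.4 N for each cm pulled out (about 8 N at 0.10). Unlocked and let go, the rule is dragged back towards the hook.
- lock (a joint): How far the grip is pushed down, m: 0 up (blade free). The brake meets the blade at 0.0055 and then stops the grip firmly. It moves at about 3 N and stays where it is left; up to 0.005 the blade runs freely. Push on to some 10 N: a half-hearted push does not hold the blade. The rule can be carried and dragged by the grip without locking it.
- grip (a point): Centre of the black grip bar on top of the rule, 50 mm long (rule x), 24 mm wide (rule y), 30 mm tall, over the rule's origin. When up, its centre is 58 mm and its top 73 mm above the housing's underside, its underside 15 mm above the housing's top. Pinch it across the 24 mm, with the fingertips at least 10 mm above the housing so that it can go down.
- board: Fixed wooden board 300x130x10 mm on the desk. Origin: centre of its underside; x towards the stop bar, y to the pointer's side. The aluminium stop bar crosses it near its +x end: 110 mm long, 8 mm thick (board x = 118 to 126 mm), top 22 mm above the desk, 12 mm above the board. The hook goes behind it, at its +x face, where 24 mm of board are left.
- bar_top (a point): Top edge of the stop bar's far (+x) face, middle of its length: the edge that the hook takes. Board frame [0.126, 0, 0.022].
- pointer_tip (a point): Tip of the red pointer, 6 mm wide, 13.5 mm above the desk, 38 mm to the +y side of the board's midline, 75 to 130 mm on the near (-x) side of the stop bar's far face. Axes as the board's. It slides along a brass rail on the board and is up to 25 mm tall at the rail (38 to 65 mm from the midline).
- pointer (a joint): Travel of the red pointer along its rail towards board -x, m; 0 stands 75 mm from the stop bar's far face.
- petri_dish: Specimen dish, a flat disc 84 mm across and 10 mm tall, loose; origin at the centre of its underside. May stand left or right of the board.
- beetle_a: Beetle pinned on a white foam cube, about 32x30 mm and 52 mm tall with its pin, loose, behind the board; origin at the centre of its underside.
- beetle_b: Beetle pinned on a white foam cube, about 36x30 mm and 52 mm tall with its pin, loose, left of the board; origin at the centre of its underside.

How it is judged:
By the outcome, as a careful person would: the job done as asked, in the order asked, and still so for the second after the job is handed in, with the robot touching nothing.
It also fails if it takes over 42 s, if anything falls off the work surface, if the arm or the gripper's body presses on something with over 40 N, if the wrist force passes 120 N, or if a joint passes its speed limit or range.

## Working session

There is one attempt and no reset: what is moved stays moved. The work goes in short steps, Python scripts to look and compute and a tool call to move; the robot and the scene stay as the last step left them, time stands still between calls to the robot, and variables do not carry over. Pictures are saved under pics/ and viewed, at most 12 in all, crops included, and the job is handed in when it is done.

Besides the shell and the picture viewer there is one more tool, called after "Request:" as name([rows], argument=value, ...), one row to a line, values as JSON. step_arm: Moves the arm, as the interface text tells. Its arguments: {"type":"object","properties":{"steps":{"type":"array","items":{"type":"array","items":{"type":"number"}}},"force":{"type":"number"}},"required":["steps"]}

```bash
mkdir -p pics; cat > h.py <<'E'
from workcell import *
import numpy as np, cv2
def cam(n,f=None):
    f=f or grab_frame(n); F=200/np.tan(np.radians(f["fovy"]/2)); return f,F
def ray(f,u,v):
    F=200/np.tan(np.radians(f["fovy"]/2))
    return np.array(f["origin"]),np.array(f["rotation"])@np.array([(u-f["cx"])/F,(v-f["cy"])/F,1])
def at(f,u,v,z):
    o,d=ray(f,u,v); return o+d*(z-o[2])/d[2]
def proj(f,p):
    F=200/np.tan(np.radians(f["fovy"]/2)); c=np.array(f["rotation"]).T@(np.array(p)-f["origin"])
    return c[:2]/c[2]*F+[f["cx"],f["cy"]]
E
python3 - <<'E'
from h import *
import pickle
d={}
for n in("scene","top"):
    f=grab_frame(n); d[n]=f; cv2.imwrite(f"pics/{n}0.png",f["image"]); print(n,f["fovy"],f["cx"],f["cy"],f["origin"],np.round(f["rotation"],3).tolist())
pickle.dump(d,open("f0.pkl","wb"))
s=state(); print(s)
E
```

```text
scene 49.99251478697557 310.8943560982624 199.20486661110223 [  16.02931223 -563.64273881  872.98094323] [-133.199, -0.222, -41.878]
top 46.62441143166351 319.3682454940807 203.03816658506963 [ 420.59630797   67.69162646 1127.19220565] [-169.934, 1.037, -90.646]
{'time_s': 0.1, 'qpos': array([ 7.58011468e+01,  1.83468189e+01,  8.96982516e+01, -3.05180439e-04,
        7.20442002e+01, -1.14499592e+00]), 'qvel': array([ 0.02367475, -0.09255374, -0.19743193,  0.07299018, -0.03421613,
        0.05045285]), 'effort': array([-5.64363418e-04, -4.13338244e+01, -2.32511133e+01,  7.28445640e-02,
        4.21470590e-02, -6.22978951e-05]), 'ee_pos': array([129.75615505, 559.71122655, 213.2238678 ]), 'ee_rot': array([-1.79910741e+02, -1.49375019e-03,  1.66946236e+02]), 'force': array([-0.33320482, -0.9949481 , -0.58795623]), 'torque': array([-0.03122727, -0.00306011,  0.04092   ]), 'gripper_force': 0.0, 'gripper_width': 90.95312731189502}
```

View pics/scene0.png

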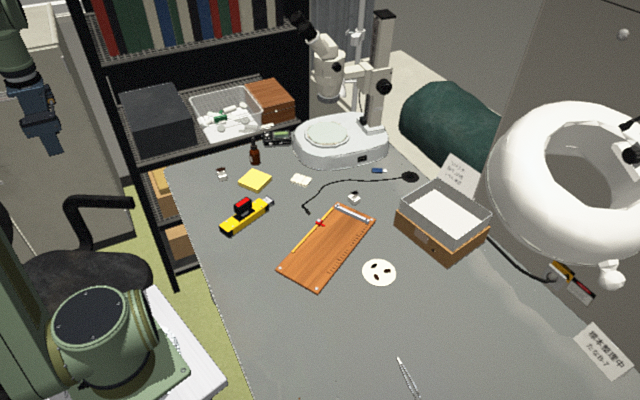

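View pics/top0.png

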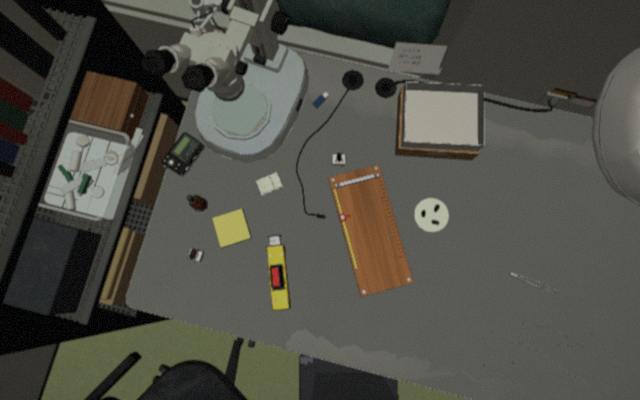

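The scene view shows the rule at about (246,215), the board at about (327,248), beetles at (222,173) and (354,197), and the dish at (379,272). In the top view the rule is at (278,275), the board at (370,232), and the pointer at about (345,217). Next I'll enlarge crops of both.

```bash
python3 - <<'E'
import re
s=open('h.py').read()
s=s.replace('np.array(f["rotation"])','RR(f)')
s=s.replace('def cam','from scipy.spatial.transform import Rotation as Ro\ndef RR(f): return Ro.from_euler("xyz",f["rotation"],degrees=True).as_matrix()\ndef cam',1)
open('h.py','w').write(s)
import pickle,cv2
d=pickle.load(open('f0.pkl','rb'))
a=d['top']['image'][150:310,240:430]; cv2.imwrite('pics/topc.png',cv2.convertScaleAbs(cv2.resize(a,None,fx=3.75,fy=3.75,interpolation=cv2.INTER_CUBIC),alpha=1.5)[:600,:800])
a=d['scene']['image'][160:300,210:400]; cv2.imwrite('pics/scenec.png',cv2.resize(a,None,fx=4,fy=4,interpolation=cv2.INTER_CUBIC))
E
cat h.py | head -8
```

```text
from workcell import *
import numpy as np, cv2
from scipy.spatial.transform import Rotation as Ro
def RR(f): return Ro.from_euler("xyz",f["rotation"],degrees=True).as_matrix()
def cam(n,f=None):
    f=f or grab_frame(n); F=200/np.tan(np.radians(f["fovy"]/2)); return f,F
def ray(f,u,v):
    F=200/np.tan(np.radians(f["fovy"]/2))
```

View pics/topc.png

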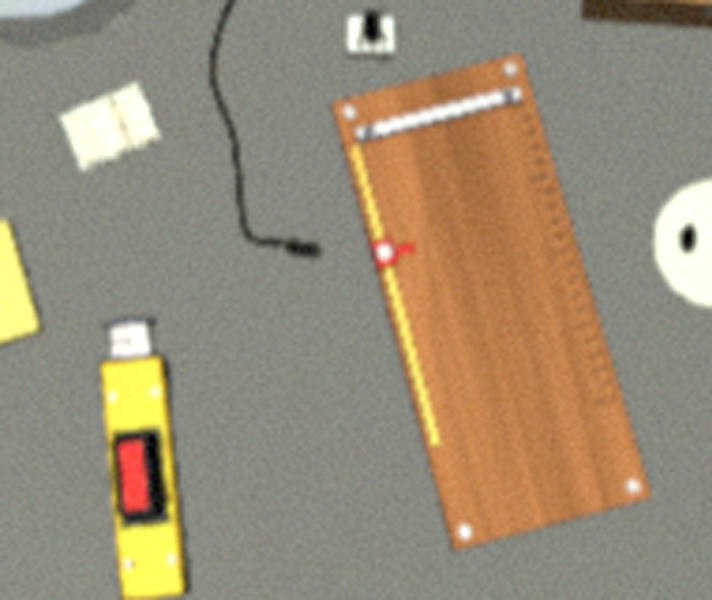

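View pics/scenec.png

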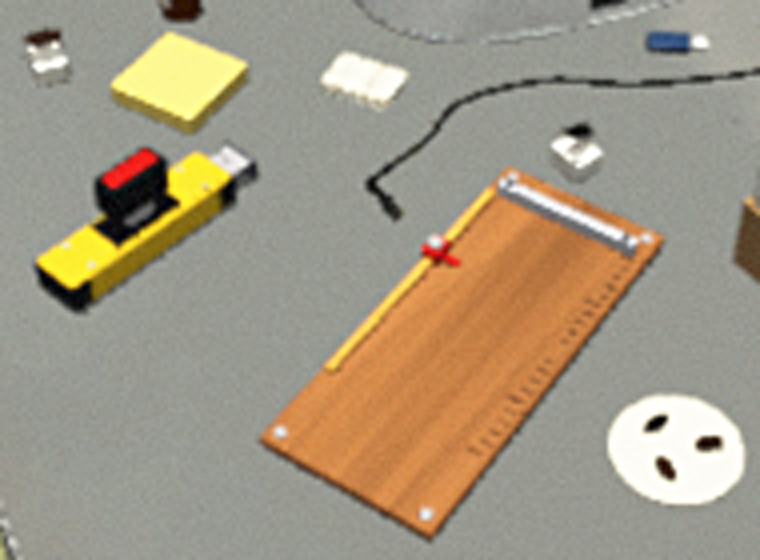

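The crops give board corners (top crop 333,102 / 522,54 / 650,495 / 456,548), the pointer tip (top 415,247; scene 460,264) and the rule with its blade in. Now I'll fit the poses.

```bash
cat > fit.py <<'E'
from h import *
import pickle
from scipy.optimize import least_squares
d=pickle.load(open('f0.pkl','rb')); T,S=d['top'],d['scene']
tp=lambda x,y:np.array([240+(x+.5)/3.75-.5,150+(y+.5)/3.75-.5])
sp=lambda x,y:np.array([210+(x+.5)/4-.5,160+(y+.5)/4-.5])
def W(p,l):
    c,s=np.cos(p[2]),np.sin(p[2]); return np.array([p[0]+c*l[0]-s*l[1],p[1]+s*l[0]+c*l[1],l[2]])
def fit(obs,p0):
    g=lambda p:np.concatenate([proj(f,W(p,l))-uv for f,l,uv in obs])
    r=least_squares(g,p0,loss='soft_l1'); print(np.round(r.x[:2],1),np.degrees(r.x[2]).round(2)); print(g(r.x).reshape(-1,2).round(1).tolist()); return r.x
B=fit([(T,(150,65,10),tp(333,102)),(T,(150,-65,10),tp(522,54)),(T,(-150,-65,10),tp(650,495)),(T,(-150,65,10),tp(456,548)),
 (S,(150,65,10),sp(510,168)),(S,(150,-65,10),sp(663,237)),(S,(-150,-65,10),sp(430,540)),(S,(-150,65,10),sp(262,438))],[400,0,.2])
R=fit([(T,(75,20,28),tp(101,362)),(T,(75,-20,28),tp(163,357)),(T,(-75,-20,28),tp(185,594)),(T,(-75,20,28),tp(122,598)),
 (S,(-75,20,28),sp(38,265)),(S,(-75,-20,28),sp(90,283)),(T,(25,12,73),tp(113,433)),(T,(25,-12,73),tp(157,430)),(T,(-25,-12,73),tp(166,520)),(T,(-25,12,73),tp(123,525))],[350,150,0])
def inB(w):
    c,s=np.cos(B[2]),np.sin(B[2]); q=w[:2]-B[:2]; return np.array([c*q[0]+s*q[1],-s*q[0]+c*q[1]]).round(1)
for f,uv in((T,tp(415,247)),(S,sp(460,264))): print('tip',inB(at(f,*uv,13.5)))
for uv in (tp(362,133),tp(518,93)): print('bar ends',inB(at(T,*uv,22)))
for n,uv in(('ba',tp(371,35)),('dish',tp(712,242))): print(n,inB(at(T,*uv,25)),at(T,*uv,20).round())
np.save('B.npy',B);np.save('R.npy',R)
E
python3 fit.py
```

```text
[554.8 -36.8] 14.11
[[-0.1, 0.0], [0.2, -0.4], [1.2, 0.8], [-0.1, 0.9], [-0.2, -0.9], [1.1, -0.2], [0.5, -1.2], [-0.8, -0.3]]
[442.2 183.2] 6.23
[[0.2, -0.3], [0.4, -1.0], [1.4, 0.1], [1.1, 1.1], [-0.5, -1.2], [-3.9, 1.7], [0.2, 0.7], [-1.0, 0.2], [-1.1, -1.5], [-0.2, -1.5]]
tip [42.6 38.5]
tip [42.9 39.1]
bar ends [122.4  52.6]
bar ends [121.9 -52.4]
ba [183.6  30. ] [727.  37.  20.]
dish [  -4.5 -144.2] [ 586. -179.   20.]
```

Request:
step_arm([
  [0, 0, -9.6, 0, 0, 0, 1],
  [0, 0, -9.6, 0, 0, 0, 1],
  [0, 0, 0, -33, -50, 0, 1],
  [0, 0, 0, -33, -50, 0, 1],
  [0, 0, 0, -33, -50, 0, 1],
  [0, 0, 0, -33, -50, 0, 1],
  [0, 0, 0, -33, -50, 0, 1],
  [0, 0, 0, -33, -50, 0, 1],
])

```text
time_s: 1.1
ee_pos: [359.7, 281.4, 213.8]
ee_rot: [180.0, 0.0, -173.8]
force: [0.5, 0.8, 0.3]
gripper_width: 91.2
gripper_force: 0.0
```

```bash
cat > go.py <<'E'
import sys
from h import *
# usage: x y z yaw -> tool deltas from the measured pose
t=list(map(float,sys.argv[1:5])); s=state()
R=Ro.from_euler('xyz',s['ee_rot'],degrees=True); Rt=Ro.from_euler('xyz',[180,0,t[3]],degrees=True)
print('t',round(s['time_s'],2),'pos',s['ee_pos'].round(1),s['ee_rot'].round(2),'F',s['force'].round(1),'w',s['gripper_width'].round(1),'gf',round(float(s['gripper_force']),1))
print('turn',(R.inv()*Rt).as_rotvec(degrees=True).round(2),'shift now-axes',R.inv().apply(np.array(t[:3])-s['ee_pos']).round(1),'after-turn axes',Rt.inv().apply(np.array(t[:3])-s['ee_pos']).round(1))
E
python3 go.py 442.2 183.2 140 186.2
```

```text
Traceback (most recent call last):
  File "go.py", line 6, in <module>
    print('t',round(s['time_s'],2),'pos',s['ee_pos'].round(1),s['ee_rot'].round(2),'F',s['force'].round(1),'w',s['gripper_width'].round(1),'gf',round(float(s['gripper_force']),1))
                                                                                                               ^^^^^^^^^^^^^^^^^^^^^^^^
AttributeError: 'float' object has no attribute 'round'
```

Request:
step_arm([
  [0, 0, 0, -36, -53, 0, 1],
  [0, 0, 0, -35.5, -53.5, 0, 1],
  [0, 0, 0, 0, 0, 45, 1],
  [0, 0, 0, 0, 0, 50, 1],
  [0, 0, 0, 0, 0, 45, 1],
  [0, 0, 0, 0, 0, 22, 1],
  [0, 0, 0, 0, 0, 10, 1],
  [0, 0, 0, 0, 0, 0, 1],
])

```text
time_s: 2.1
ee_pos: [439.2, 187.4, 41.8]
ee_rot: [-180.0, -0.0, -173.9]
force: [-0.1, -0.4, 0.1]
gripper_width: 91.7
gripper_force: 0.0
```

```bash
sed -i "s/s\['gripper_width'\].round(1)/round(float(s['gripper_width']),1)/" go.py; python3 go.py 442.2 183.2 41 186.2; python3 - <<'E'
from h import *
f=grab_frame("scene"); cv2.imwrite("pics/s1.png",cv2.resize(f["image"][110:260,180:360],None,fx=4,fy=4,interpolation=cv2.INTER_CUBIC))
E
```

```text
t 2.1 pos [439.2 187.4  41.8] [-1.7999e+02 -4.0000e-02 -1.7385e+02] F [-0.1 -0.4  0.1] w 91.7 gf 0.0
turn [-0.01 -0.04 -0.05] shift now-axes [-2.6 -4.5  0.8] after-turn axes [-2.6 -4.5  0.8]
```

View pics/s1.png

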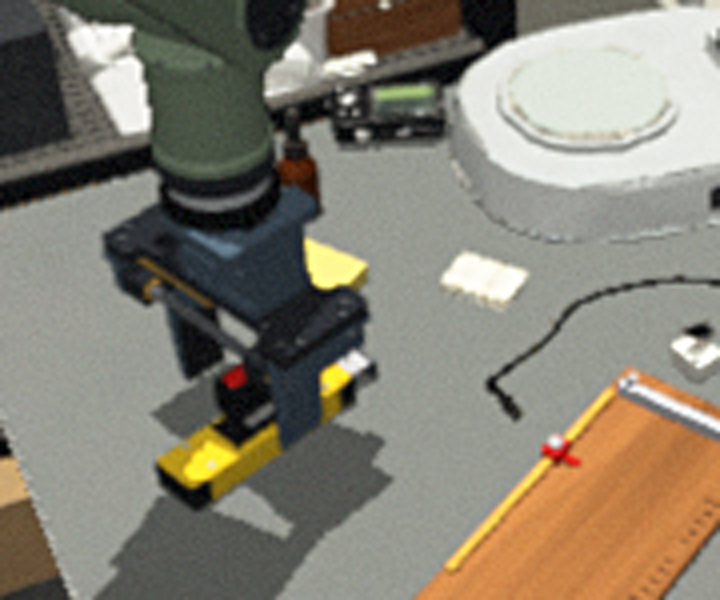

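The open fingers straddle the grip (about (240,390) in the crop) with the rule untouched. I'll correct the small offset and close.

Request:
step_arm([
  [0, 0, 0, -2.6, -4.5, 0.8, 1],
  [0, 0, 0, 0, 0, 0, 0],
  [0, 0, 0, 0, 0, 0, 0],
  [0, 0, 0, 0, 0, 0, 0],
  [0, 0, 0, 0, 0, 0, 0],
  [0, 0, 0, 0, 0, 0, 0],
  [0, 0, 0, 0, 0, 0, 0],
  [0, 0, 0, 0, 0, -4, 0],
], force=45)

```text
time_s: 3.15
ee_pos: [442.0, 183.4, 44.9]
ee_rot: [180.0, -0.0, -173.9]
force: [-0.4, 2.4, -2.2]
gripper_width: 24.1
gripper_force: 27.9
```

```bash
python3 go.py 442.2 183.2 41 186.2
```

```text
t 3.15 pos [442.  183.4  44.9] [ 1.7997e+02 -5.0000e-02 -1.7388e+02] F [-0.4  2.4 -2.2] w 24.1 gf 27.9
turn [ 0.03 -0.05 -0.08] shift now-axes [-0.2 -0.3  3.9] after-turn axes [-0.2 -0.3  3.9]
```

Request:
step_arm([
  [0, 0, 0, 0, 0, -15, 0],
  [0, 0, 0, 0, 0, -30, 0],
  [0, 0, -4, 0, 0, -10, 0],
  [0, 0, -4, 0, 0, 0, 0],
  [0, 0, 0, -10, -26, 0, 0],
  [0, 0, 0, -15, -39, 0, 0],
  [0, 0, 0, -17, -45, 0, 0],
  [0, 0, 0, -17, -45, 0, 0],
])

```text
time_s: 4.15
ee_pos: [537.1, 46.1, 99.3]
ee_rot: [180.0, -0.1, -165.8]
force: [-0.2, -0.3, -5.1]
gripper_width: 23.7
gripper_force: 45.0
```

Request:
step_arm([
  [0, 0, 0, -16, -43, 0, 0],
  [0, 0, 0, -10, -27, 0, 0],
  [0, 0, 0, -5, -13, 0, 0],
  [0, 0, 0, 0, 0, 0, 0],
  [0, 0, 0, 0, 0, 0, 0],
  [0, 0, 0, 0, 0, 0, 0],
  [0, 0, 0, 0, 0, 0, 0],
  [0, 0, 0, 0, 0, 0, 0],
])

```text
time_s: 5.15
ee_pos: [587.6, -25.2, 100.3]
ee_rot: [180.0, 0.0, -165.8]
force: [0.6, 0.2, -5.1]
gripper_width: 24.0
gripper_force: 45.0
```

```bash
python3 go.py 589.2 -28.1 100 194.11; python3 - <<'E'
from h import *
import pickle
d={}
for n in("scene","top"): d[n]=grab_frame(n)
pickle.dump(d,open("f1.pkl","wb"))
a=cv2.convertScaleAbs(cv2.resize(d["top"]["image"][140:290,310:430],None,fx=4,fy=4,interpolation=cv2.INTER_CUBIC),alpha=1.5)
b=cv2.resize(d["scene"]["image"][150:300,280:360],None,fx=4,fy=4,interpolation=cv2.INTER_CUBIC)
cv2.imwrite("pics/m1.png",np.hstack([a,b])[:600,:800])
E
```

```text
t 5.15 pos [587.6 -25.2 100.3] [ 1.7999e+02  1.0000e-02 -1.6582e+02] F [ 0.6  0.2 -5.1] w 24.0 gf 45.0
turn [0.01 0.01 0.07] shift now-axes [-0.8 -3.2  0.3] after-turn axes [-0.8 -3.2  0.3]
```

View pics/m1.png

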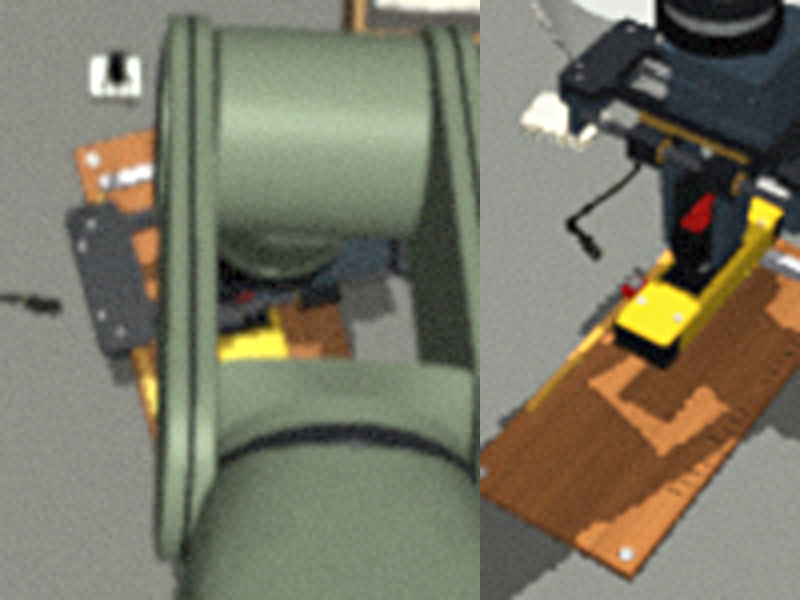

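The top view is blocked by the arm. The scene half shows the rule hanging level over the board, with its rear top edge running from about (617,318) to (680,345). I'll check the rule's position relative to the TCP.

```bash
python3 - <<'E'
from h import *
import pickle
S=pickle.load(open("f1.pkl","rb"))["scene"]; s=state()
px=lambda x,y:(280+(x-480+.5)/4-.5,150+(y+.5)/4-.5)
y=np.radians(14.18);c,sn=np.cos(y),np.sin(y); p=s['ee_pos'][:2]
for q,z in(((617,318),87.3),((680,345),87.3)):
    w=at(S,*px(*q),z)[:2]-p; print(q,(c*w[0]+sn*w[1]).round(1),(-sn*w[0]+c*w[1]).round(1))
a=S["image"][170:260,300:370]; cv2.imwrite("pics/m2.png",cv2.resize(a,None,fx=6.6,fy=6.6,interpolation=cv2.INTER_CUBIC))
# expected pixels in that crop of the rule's corners
for l in((-75,20,28),(-75,-20,28),(75,-20,28),(75,20,28),(-75,-20,0),(75,-20,0),(97,-16,3),(97,-16,20)):
    w=[p[0]+c*l[0]-sn*l[1],p[1]+sn*l[0]+c*l[1],s['ee_pos'][2]-41+l[2]]; print(l,((proj(S,w)-[300,170]+.5)*6.6-.5).round())
E
```

```text
(617, 318) -76.4 16.0
(680, 345) -73.5 -28.5
(-75, 20, 28) [ 88. 386.]
(-75, -20, 28) [177. 431.]
(75, -20, 28) [376. 202.]
(75, 20, 28) [291. 165.]
(-75, -20, 0) [175. 480.]
(75, -20, 0) [370. 252.]
(97, -16, 3) [389. 212.]
(97, -16, 20) [392. 182.]
```

View pics/m2.png

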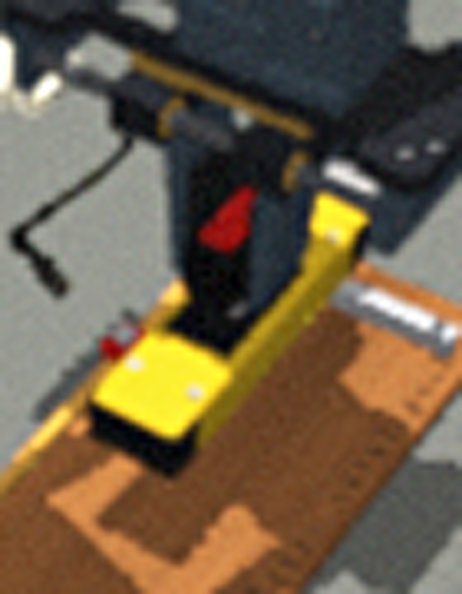

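Request:
step_arm([
  [0, 0, 0, -2.3, -3.2, 0, 0],
  [0, 0, 0, 0, 0, 15, 0],
  [0, 0, 0, 0, 0, 12, 0],
  [0, 0, 0, 0, 0, 8, 0],
  [0, 0, 0, 0, 0, 5, 0],
  [0, 0, 0, 0, 0, 4, 0],
  [0, 0, 0, 0, 0, 2, 0],
  [0, 0, 0, 0, 0, 0, 0],
])

```text
time_s: 6.25
ee_pos: [591.0, -28.1, 54.4]
ee_rot: [-180.0, 0.0, -165.9]
force: [-0.2, 0.5, -5.6]
gripper_width: 24.0
gripper_force: 45.0
```

```bash
python3 go.py 590.7 -27.7 51 194.11
```

```text
t 6.25 pos [591.  -28.1  54.4] [-1.8000e+02  3.0000e-02 -1.6585e+02] F [-0.2  0.5 -5.6] w 24.0 gf 45.0
turn [-0.    0.03  0.04] shift now-axes [0.1 0.5 3.4] after-turn axes [0.1 0.5 3.4]
```

Request:
step_arm([
  [0, 0, 0, 0, 0, 1.2, 0],
  [0, 0, 0, 0, 0, 0.8, 0],
  [0, 0, 0, 0, 0, 0.6, 0],
  [0, 0, 0, 0, 0, 0.4, 0],
  [0, 0, 0, 0, 0, 0, 0],
  [0, 0, 0, 0, 0, 0, 0],
  [0, 0, 0, 0, 0, 0, 0],
  [0, 0, 0, 0, 0, 0, 0],
])

```text
time_s: 7.25
ee_pos: [591.1, -28.1, 51.2]
ee_rot: [-180.0, 0.0, -165.8]
force: [0.9, 1.9, 3.1]
gripper_width: 24.0
gripper_force: 45.0
```

```bash
python3 - <<'E'
from h import *
import pickle
S=grab_frame("scene"); pickle.dump(S,open("f2.pkl","wb")); s=state(); print(s['ee_pos'].round(2),s['force'].round(1))
cv2.imwrite("pics/m3.png",cv2.resize(S["image"][190:280,290:400],None,fx=6.6,fy=6.6,interpolation=cv2.INTER_CUBIC))
E
```

```text
[591.12 -28.11  51.22] [-0.1  0.3  2.3]
```

View pics/m3.png

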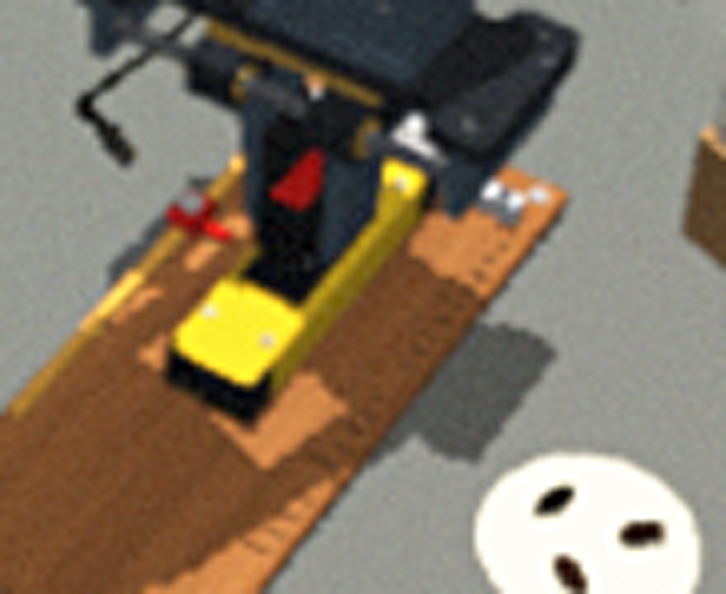

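The rule is down flat on the board with light contact (2 N), and the pointer at (200,215) is clear of it. The rear-right top corner is at about (253,386) and the rear-left at (175,345). I'll lift 0.3 mm and start pulling to find hook contact.

Request:
step_arm([
  [0, 0, 0, 0, 0, -0.3, 0],
  [0, 0, 0, 1, 0, 0, 0],
  [0, 0, 0, 1, 0, 0, 0],
  [0, 0, 0, 1, 0, 0, 0],
  [0, 0, 0, 0, 0, 0, 0],
  [0, 0, 0, 0, 0, 0, 0],
  [0, 0, 0, 0, 0, 0, 0],
  [0, 0, 0, 0, 0, 0, 0],
])

```text
time_s: 8.3
ee_pos: [587.6, -29.0, 51.2]
ee_rot: [180.0, -0.0, -165.8]
force: [0.1, -0.3, -3.7]
gripper_width: 23.7
gripper_force: 45.0
```

```bash
cat > st.py <<'E'
from h import *
s=state(); B=np.load('B.npy'); c,n=np.cos(B[2]),np.sin(B[2]); q=s['ee_pos'][:2]-B[:2]; F=s['force']
print('t',s['time_s'],'board xy',(c*q[0]+n*q[1]).round(2),(c*q[1]-n*q[0]).round(2),'z',s['ee_pos'][2].round(2),'yaw-B',(s['ee_rot'][2]+180-np.degrees(B[2])).round(2),'Fx,Fy,Fz',(c*F[0]+n*F[1]).round(1),(c*F[1]-n*F[0]).round(1),F[2].round(1))
E
python3 st.py; python3 - <<'E'
from h import *
import pickle
S=pickle.load(open("f2.pkl","rb")); B=np.load('B.npy');c,n=np.cos(B[2]),np.sin(B[2])
px=lambda x,y:(290+(x+.5)/6.6-.5,190+(y+.5)/6.6-.5)
for q,z in(((175,345),38),((253,386),38),((425,195),38),((228,238),13.5)):
    w=at(S,*px(*q),z)[:2]-B[:2]; print(q,(c*w[0]+n*w[1]).round(1),(c*w[1]-n*w[0]).round(1))
E
```

```text
t 8.3 board xy 33.67 -0.42 z 51.25 yaw-B 0.04 Fx,Fy,Fz 0.0 -0.3 -3.7
(175, 345) -37.4 14.4
(253, 386) -37.9 -21.9
(425, 195) 88.2 -25.6
(228, 238) 42.1 40.2
```

Request:
step_arm([
  [0, 0, 0, 1, 0, 0.1, 0],
  [0, 0, 0, 1, 0, 0, 0],
  [0, 0, 0, 0.5, 0, 0, 0],
  [0, 0, 0, 0, 0, 0, 0],
  [0, 0, 0, 0, 0, 0, 0],
  [0, 0, 0, 0, 0, 0, 0],
  [0, 0, 0, 0, 0, 0, 0],
  [0, 0, 0, 0, 0, 0, 0],
])

```text
time_s: 9.3
ee_pos: [585.1, -29.4, 51.2]
ee_rot: [180.0, -0.0, -165.9]
force: [-0.4, 1.2, -3.4]
gripper_width: 23.4
gripper_force: 45.0
```

```bash
python3 st.py
```

```text
t 9.3 board xy 31.17 -0.25 z 51.22 yaw-B 0.04 Fx,Fy,Fz -0.1 1.3 -3.4
```

Request:
step_arm([
  [0, 0, 0, 0.7, 0, 0, 0],
  [0, 0, 0, 0.7, 0, 0, 0],
  [0, 0, 0, 0.1, 0, 0, 0],
  [0, 0, 0, 0, 0, 0, 0],
  [0, 0, 0, 0, 0, 0, 0],
  [0, 0, 0, 0, 0, 0, 0],
  [0, 0, 0, 0, 0, 0, 0],
  [0, 0, 0, 0, 0, 0, 0],
])

```text
time_s: 10.3
ee_pos: [583.8, -29.9, 51.2]
ee_rot: [180.0, -0.0, -165.8]
force: [0.5, -0.2, -4.0]
gripper_width: 23.8
gripper_force: 45.0
```

```bash
python3 st.py
```

```text
t 10.3 board xy 29.8 -0.42 z 51.25 yaw-B 0.04 Fx,Fy,Fz 0.5 -0.3 -4.0
```

Request:
step_arm([
  [0, 0, 0, 0.7, 0, 0, 0],
  [0, 0, 0, 0.7, 0, 0, 0],
  [0, 0, 0, 0.1, 0, 0, 0],
  [0, 0, 0, 0, 0, 0, 0],
  [0, 0, 0, 0, 0, 0, 0],
  [0, 0, 0, 0, 0, 0, 0],
  [0, 0, 0, 0, 0, 0, 0],
  [0, 0, 0, 0, 0, 0, 0],
])

```text
time_s: 11.3
ee_pos: [582.7, -30.2, 51.5]
ee_rot: [-180.0, 0.0, -165.9]
force: [3.5, 0.8, -5.8]
gripper_width: 23.7
gripper_force: 45.0
```

```bash
python3 st.py
```

```text
t 11.3 board xy 28.61 -0.42 z 51.45 yaw-B 0.03 Fx,Fy,Fz 3.6 -0.1 -5.8
```

Hook contact shows at TCP board x ≈ 28.7 (29 expected), with a 3.6 N preload. Now I'll pull back to about -32.4, pressing lightly.

Request:
step_arm([
  [0, 0, 0, 3, 0, 0.4, 0],
  [0, 0, 0, 8, 0, 0, 0],
  [0, 0, 0, 11, 0, 0.1, 0],
  [0, 0, 0, 11, 0, 0, 0],
  [0, 0, 0, 11, 0, 0, 0],
  [0, 0, 0, 8, 0, 0, 0],
  [0, 0, 0, 4, 0, 0, 0],
  [0, 0, 0, 2, 0, 0, 0],
])

```text
time_s: 12.3
ee_pos: [527.4, -44.3, 51.4]
ee_rot: [-180.0, 0.2, -165.9]
force: [6.9, 2.6, -6.4]
gripper_width: 23.7
gripper_force: 45.0
```

```bash
python3 st.py
```

```text
t 12.3 board xy -28.46 -0.67 z 51.43 yaw-B 0.03 Fx,Fy,Fz 7.3 0.9 -6.4
```

Request:
step_arm([
  [0, 0, 0, 1.5, -0.2, 0.3, 0],
  [0, 0, 0, 1.5, -0.2, 0.3, 0],
  [0, 0, 0, 0.3, 0, 0.2, 0],
  [0, 0, 0, 0, 0, 0, 0],
  [0, 0, 0, 0, 0, 0, 0],
  [0, 0, 0, 0, 0, 0, 0],
  [0, 0, 0, 0, 0, 0, 0],
  [0, 0, 0, 0, 0, 0, 0],
])

```text
time_s: 13.3
ee_pos: [525.7, -45.1, 51.4]
ee_rot: [-180.0, 0.3, -165.8]
force: [7.2, 4.5, -2.4]
gripper_width: 23.6
gripper_force: 45.0
```

```bash
python3 st.py; python3 - <<'E'
from h import *
import pickle
d={n:grab_frame(n) for n in("scene","top")}; pickle.dump(d,open("f3.pkl","wb"))
a=cv2.resize(d["scene"]["image"][190:290,285:375],None,fx=6,fy=6,interpolation=cv2.INTER_CUBIC)
cv2.imwrite("pics/m4.png",a)
E
```

```text
t 13.3 board xy -30.34 -0.99 z 51.42 yaw-B 0.06 Fx,Fy,Fz 8.1 2.6 -2.4
```

View pics/m4.png

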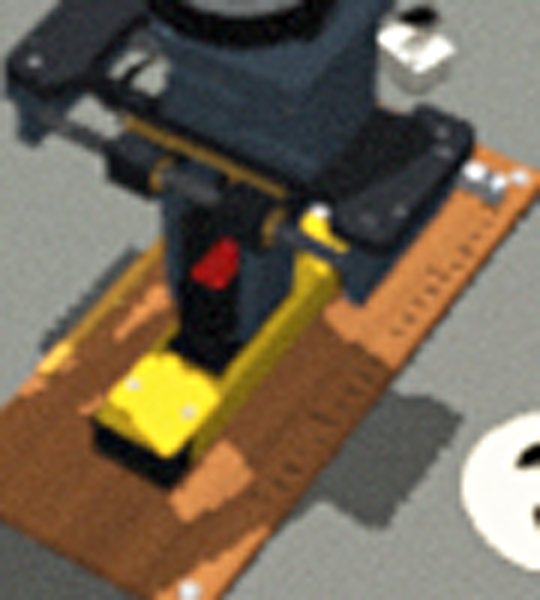

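The pointer is hidden by the gripper in this view, and the rule looks level and parallel to the board. I'll finish using TCP readings.

Request:
step_arm([
  [0, 0, 0, 1, 0.3, 0.1, 0],
  [0, 0, 0, 1, 0.2, 0.1, 0],
  [0, 0, 0, 0.2, 0, 0, 0],
  [0, 0, 0, 0, 0, 0, 0],
  [0, 0, 0, 0, 0, 0, 0],
  [0, 0, 0, 0, 0, 0, 0],
  [0, 0, 0, 0, 0, 0, 0],
  [0, 0, 0, 0, 0, 0, 0],
])

```text
time_s: 14.4
ee_pos: [524.2, -45.4, 51.5]
ee_rot: [-179.9, 0.4, -165.8]
force: [8.7, 2.9, -2.2]
gripper_width: 23.2
gripper_force: 45.0
```

```bash
python3 st.py
```

```text
t 14.4 board xy -31.85 -0.95 z 51.5 yaw-B 0.04 Fx,Fy,Fz 9.1 0.7 -2.2
```

Request:
step_arm([
  [0, 0.4, 0, 0.5, 0.2, 0, 0],
  [0, 0.2, 0, 0.3, 0, 0, 0],
  [0, 0, 0, 0, 0, 0, 0],
  [0, 0, 0, 0, 0, 0, 0],
  [0, 0, 0, 0, 0, 0, 0],
  [0, 0, 0, 0, 0, 0, 0],
  [0, 0, 0, 0, 0, 0, 0],
  [0, 0, 0, 0, 0, 0, 0],
])

```text
time_s: 15.4
ee_pos: [523.2, -45.6, 51.3]
ee_rot: [-179.9, -0.2, -165.9]
force: [6.8, 2.7, -2.8]
gripper_width: 23.4
gripper_force: 45.0
```

```bash
python3 st.py; python3 -c "
from h import *
print(state()['ee_rot'])"
```

```text
t 15.4 board xy -32.88 -0.85 z 51.31 yaw-B 0.01 Fx,Fy,Fz 7.3 1.0 -2.8
[-179.90036904   -0.18681927 -165.87424744]
```

Request:
step_arm([
  [0, 0, 0, 0, 0, 1, 0],
  [0, 0, 0, 0, 0, 1, 0],
  [0, 0, 0, 0, 0, 1, 0],
  [0, 0, 0, 0, 0, 1, 0],
  [0, 0, 0, 0, 0, 1, 0],
  [0, 0, 0, 0, 0, 0.5, 0],
  [0, 0, 0, 0, 0, 0, 0],
  [0, 0, 0, 0, 0, 0, 0],
], force=60)

```text
time_s: 16.4
ee_pos: [523.2, -45.6, 48.3]
ee_rot: [-179.9, -0.1, -165.9]
force: [1.1, 2.9, 14.1]
gripper_width: 23.8
gripper_force: 60.0
```

```bash
python3 st.py; python3 -c "
from h import *
print(state()['ee_rot'])"
```

```text
t 16.4 board xy -32.85 -0.89 z 48.34 yaw-B 0.01 Fx,Fy,Fz 1.7 2.5 14.1
[-1.79882005e+02 -1.30031534e-01 -1.65879954e+02]
```

Request:
step_arm([
  [0, 0, 0, 0, 0, 0.5, 0],
  [0, 0, 0, 0, 0, 0.5, 0],
  [0, 0, 0, 0, 0, 0.5, 0],
  [0, 0, 0, 0, 0, 0, 0],
  [0, 0, 0, 0, 0, 0, 0],
  [0, 0, 0, 0, 0, 0, 0],
  [0, 0, 0, 0, 0, 0, 0],
  [0, 0, 0, 0, 0, 0, 0],
])

```text
time_s: 17.4
ee_pos: [523.2, -45.6, 48.2]
ee_rot: [-179.9, -0.1, -165.9]
force: [-1.8, 2.3, 25.4]
gripper_width: 23.4
gripper_force: 60.0
```

```bash
python3 st.py
```

```text
t 17.4 board xy -32.88 -0.87 z 48.16 yaw-B 0.01 Fx,Fy,Fz -1.2 2.7 25.4
```

Request:
step_arm([
  [0, 0, 0, 0, 0, -1.2, 0],
  [0, 0, 0, 0, 0, -1.2, 0],
  [0, 0, 0, 0, 0, 0, 0],
  [0, 0, 0, 0, 0, 0, 0.6],
  [0, 0, 0, 0, 0, 0, 0.6],
  [0, 0, 0, 0, 0, 0, 0.6],
  [0, 0, 0, 0, 0, 0, 0.6],
  [0, 0, 0, 0, 0, 0, 0.6],
])

```text
time_s: 18.4
ee_pos: [519.8, -45.7, 45.1]
ee_rot: [180.0, -0.6, -165.9]
force: [-1.8, -0.2, 1.1]
gripper_width: 54.6
gripper_force: 0.0
```

Request:
step_arm([
  [0, 0, 0, 0, 0, -20, 0.6],
  [0, 0, 0, 0, 0, -40, 0.6],
  [0, 0, 0, 0, 0, -50, 0.6],
  [0, 0, 0, 0, 0, -50, 0.6],
  [0, 0, 0, 20, 50, 0, 0.6],
  [0, 0, 0, 20, 55, 0, 0.6],
  [0, 0, 0, 20, 55, 0, 0.6],
  [0, 0, 0, 20, 55, 0, 0.6],
])

```text
time_s: 19.4
ee_pos: [390.3, 144.9, 206.2]
ee_rot: [180.0, -0.6, -165.9]
force: [0.7, 0.5, -0.9]
gripper_width: 54.8
gripper_force: 0.0
```

```bash
python3 st.py; python3 - <<'E'
from h import *
import pickle
d={n:grab_frame(n) for n in("scene","top")}; pickle.dump(d,open("f4.pkl","wb"))
a=cv2.convertScaleAbs(cv2.resize(d["top"]["image"][160:300,325:415],None,fx=4.2,fy=4.2,interpolation=cv2.INTER_CUBIC),alpha=1.5)
b=cv2.resize(d["scene"]["image"][193:291,285:385],None,fx=4.2,fy=6,interpolation=cv2.INTER_CUBIC)
print(a.shape,b.shape)
cv2.imwrite("pics/m5.png",np.hstack([a,b])[:600,:800])
E
```

```text
t 19.4 board xy -115.26 216.27 z 206.16 yaw-B -0.01 Fx,Fy,Fz 0.8 0.3 -0.9
(588, 378, 3) (588, 420, 3)
```

View pics/m5.png

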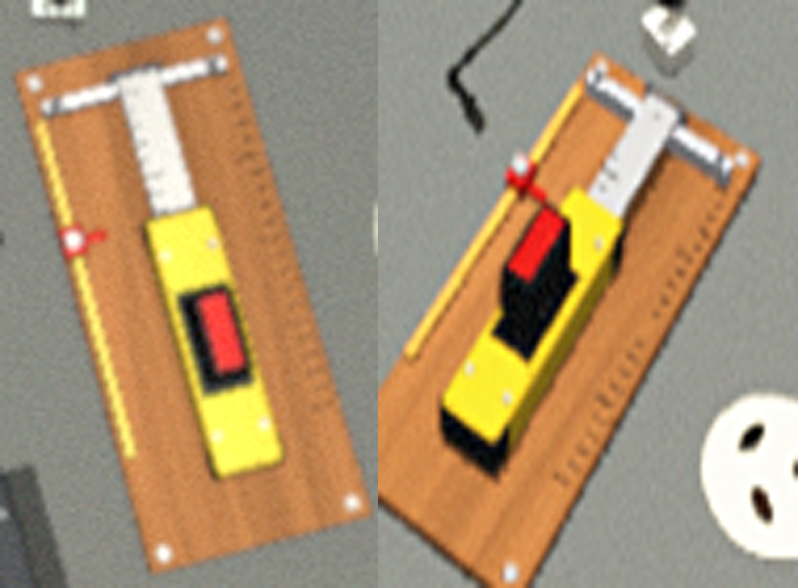

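The rule is hooked over the bar and standing still. In the top half the front top edge runs from (147,224) to (211,207), and the pointer tip is at (105,236). Now I'll measure how level they are.

```bash
python3 - <<'E'
from h import *
import pickle
d=pickle.load(open("f4.pkl","rb")); d0=pickle.load(open("f0.pkl","rb")); B=np.load('B.npy');c,n=np.cos(B[2]),np.sin(B[2])
T=d['top']; px=lambda x,y:(325+(x+.5)/4.2-.5,160+(y+.5)/4.2-.5)
def inB(f,uv,z):
    w=at(f,*uv,z)[:2]-B[:2]; return (c*w[0]+n*w[1]).round(1),(c*w[1]-n*w[0]).round(1)
for q,z in(((147,224),38),((211,207),38),((218,479),38),((284,461),38),((105,236),13.5)): print(q,inB(T,px(*q),z))
# sub-pixel: rectify the board plane at z=38 / 13.5 and find edges
def strip(f,z,xs,ys):
    X,Y=np.meshgrid(xs,ys,indexing='ij'); m=np.array([[proj(f,[B[0]+c*x-n*y,B[1]+n*x+c*y,z]) for x,y in zip(a,b)] for a,b in zip(X,Y)]).astype(np.float32)
    return cv2.remap(f["image"],m[...,0],m[...,1],cv2.INTER_LINEAR).astype(float)
xs=np.arange(20,65,.5)
for ys in(np.arange(12,18),np.arange(-19,-13)):   # yellow front edge beside the blade
    g=strip(T,38,xs,ys)[...,1].mean(1); print('front edge',xs[np.argmax(-np.gradient(cv2.GaussianBlur(g.reshape(-1,1),(1,9),0)[:,0]))])
for k,f in(('top0',d0['top']),('top4',T),('sc0',d0['scene']),('sc4',d['scene'])):
    im=strip(f,13.5,np.arange(30,56,.5),np.arange(39,45,.5)); r=np.clip(im[...,2]-im[...,1]*1.0-im[...,0]*.0,0,None); r=r.mean(1); r=np.clip(r-np.median(r)-8,0,None); print(k,'tip x',((r*np.arange(30,56,.5)).sum()/r.sum()).round(2))
for sgn in(15,-15):
    im=strip(T,38,np.arange(-60,40,10.),np.arange(sgn-14,sgn+14,.5)); e=[np.arange(sgn-14,sgn+14,.5)[np.argmax(abs(np.gradient(cv2.GaussianBlur(r,(9,1),0)[:,0] if 0 else np.convolve(r,np.ones(7)/7,'same'))[5:-5]))+5] for r in im[...,1]]; print('edge y',e)
E
```

```text
(147, 224) (np.float64(39.6), np.float64(17.7))
(211, 207) (np.float64(39.7), np.float64(-19.8))
(218, 479) (np.float64(-107.5), np.float64(18.2))
(284, 461) (np.float64(-107.3), np.float64(-19.6))
(105, 236) (np.float64(42.3), np.float64(40.3))
front edge 40.5
front edge 40.5
top0 tip x 43.5
top4 tip x 43.58
sc0 tip x 42.89
sc4 tip x 42.87
edge y [np.float64(18.5), np.float64(12.5), np.float64(12.5), np.float64(12.5), np.float64(12.0), np.float64(13.0), np.float64(18.5), np.float64(18.0), np.float64(18.0), np.float64(18.0)]
edge y [np.float64(-16.0), np.float64(-16.5), np.float64(-17.0), np.float64(-17.0), np.float64(-17.0), np.float64(-17.0), np.float64(-19.5), np.float64(-20.0), np.float64(-20.0), np.float64(-19.0)]
```

```bash
python3 - <<'E'
from h import *
import pickle
d=pickle.load(open("f4.pkl","rb")); B=np.load('B.npy');c,n=np.cos(B[2]),np.sin(B[2])
def strip(f,z,xs,ys):
    m=np.array([[proj(f,[B[0]+c*x-n*y,B[1]+n*x+c*y,z]) for y in ys] for x in xs]).astype(np.float32)
    return cv2.remap(f["image"],m[...,0],m[...,1],cv2.INTER_CUBIC).astype(float)
def half(xs,g,lo,hi):  # half-level crossings
    t=(lo+hi)/2; i=np.where(np.diff(np.sign(g-t)))[0]; return [float(round(xs[j]+(t-g[j])/(g[j+1]-g[j])*(xs[1]-xs[0]),2)) for j in i]
for k in('top','scene'):
    f=d[k]
    # yellowness (min(G,R)-B) of housing top, central strips off the blade, front & rear
    for ys in(np.arange(13.5,17,.5),np.arange(-17,-13,.5)):
        xs=np.arange(-140,70,.5); im=strip(f,38,xs,ys).mean(1); g=im[:,1]; gy=im[:,1]-im[:,0]; 
        hi=np.median(gy[(xs>5)&(xs<30)]); 
        a=(xs>25); lo=np.median(gy[(xs>50)]); lo2=np.median(gy[xs<-125]); b=xs<-90
        print(k,'front',half(xs[a],gy[a],lo,hi),'rear',half(xs[b],gy[b],lo2,hi))
    xs=np.arange(105,140,.5)
    for ys in(np.arange(22,40),np.arange(-40,-22)):
        g=strip(f,22,xs,ys)[...,0].mean(1); print(k,'bar',half(xs,g,g.min(),g.max()))
    xs=np.arange(-170,175,.5); g=strip(f,10,xs,np.arange(-45,-35)); gy=g.mean(1); q=gy[:,2]-gy[:,0]; h=np.median(q); print(k,'board ends',[half(xs[s],q[s],0,h) for s in(xs<-130,xs>135)])
E
```

```text
top front [41.28] rear [-106.45]
top front [41.4] rear [-106.24]
top bar [118.16, 127.15]
top bar [118.19, 127.21]
top board ends [[-148.92], [150.3]]
scene front [] rear [-112.7, -111.24]
scene front [38.87] rear [-108.97]
scene bar [116.07, 126.5]
scene bar [115.37, 126.26]
scene board ends [[-151.9], [136.92, 148.56]]
```

```bash
python3 - <<'E'
from h import *
B=np.load('B.npy');c,n=np.cos(B[2]),np.sin(B[2])
fs={}
for k in('top','scene'):
    l=[grab_frame(k) for _ in range(5)]; f=l[0]; f["image"]=np.mean([x["image"] for x in l],0).astype(np.float32); fs[k]=f
def strip(f,z,xs,ys):
    m=np.array([[proj(f,[B[0]+c*x-n*y,B[1]+n*x+c*y,z]) for y in ys] for x in xs]).astype(np.float32)
    return cv2.remap(f["image"],m[...,0],m[...,1],cv2.INTER_CUBIC).astype(float)
xs=np.arange(30,58,.5)
for k,f in fs.items():
    for y in range(34,56,2):
        im=strip(f,13.5,xs,[y,y+.7,y+1.4]).mean(1); r=im[:,2]/(im[:,1]+1); b=np.median(r); w=np.clip(r-b-.15*(r.max()-b),0,None)
        print(k,y,'peak',r.max().round(2),'base',b.round(2),'cx',((w*xs).sum()/w.sum()).round(2),'wid',(w>0).sum()*.5)
    gy=strip(f,38,np.arange(-140,70,.5),np.arange(-17,-13,.5)).mean(1)
    print(k,'front profile',[(float(x),v.round().astype(int).tolist()) for x,v in zip(np.arange(-140,70,.5),gy) if 34<x<48 and x%2==0])
E
```

```text
top 34 peak 1.5 base 1.48 cx 40.15 wid 11.0
top 36 peak 1.55 base 1.48 cx 44.15 wid 9.0
top 38 peak 1.88 base 1.49 cx 43.91 wid 9.0
top 40 peak 2.59 base 1.49 cx 43.73 wid 9.0
top 42 peak 3.25 base 1.49 cx 43.61 wid 8.5
top 44 peak 3.38 base 1.49 cx 43.56 wid 8.5
top 46 peak 3.16 base 1.48 cx 43.59 wid 8.5
top 48 peak 3.16 base 1.49 cx 43.4 wid 8.5
top 50 peak 2.78 base 1.64 cx 42.7 wid 8.5
top 52 peak 2.54 base 1.71 cx 39.73 wid 10.5
top 54 peak 2.83 base 1.49 cx 40.68 wid 11.0
top front profile [(36.0, [55, 163, 178]), (38.0, [53, 156, 172]), (40.0, [47, 133, 149]), (42.0, [42, 96, 119]), (44.0, [45, 76, 107]), (46.0, [51, 78, 114])]
scene 34 peak 8.64 base 1.54 cx 33.85 wid 10.0
scene 36 peak 5.72 base 1.51 cx 33.85 wid 11.0
scene 38 peak 3.11 base 1.86 cx 38.78 wid 9.0
scene 40 peak 4.92 base 1.5 cx 41.68 wid 8.5
scene 42 peak 7.34 base 1.51 cx 42.25 wid 7.5
scene 44 peak 7.79 base 1.51 cx 42.1 wid 7.5
scene 46 peak 8.34 base 1.51 cx 42.19 wid 7.0
scene 48 peak 7.26 base 1.52 cx 42.43 wid 7.5
scene 50 peak 7.93 base 1.67 cx 42.64 wid 7.5
scene 52 peak 13.29 base 2.19 cx 42.85 wid 8.5
scene 54 peak 23.59 base 4.24 cx 42.28 wid 10.0
scene front profile [(36.0, [52, 239, 256]), (38.0, [102, 230, 248]), (40.0, [170, 222, 235]), (42.0, [220, 220, 225]), (44.0, [225, 218, 218]), (46.0, [214, 212, 212])]
```

The pointer hasn't moved. The front face sits about 1 mm behind the tip (top view: face 42.5, tip 43.6). There is time to correct this: regrip, unlock, let it forward about 1.1 mm, and lock again.

```bash
python3 go.py 523.2 -45.6 206 194.1
```

```text
t 20.0 pos [392.  143.  205.9] [-180.     -0.61 -165.95] F [-0.7  0.2 -0.3] w 54.9 gf 0.0
turn [-0.   -0.61 -0.05] shift now-axes [ -81.5 -214.8   -0.9] after-turn axes [-8.130e+01 -2.149e+02 -1.000e-01]
```

Request:
step_arm([
  [0, -0.6, 0, -16, -42, 0, 0.8],
  [0, 0, 0, -20, -53, 0, 0.8],
  [0, 0, 0, -20, -53, 0, 0.8],
  [0, 0, 0, -16, -42, 0, 0.8],
  [0, 0, 0, -9.3, -24.9, 0, 0.8],
  [0, 0, 0, 0, 0, 25, 0.8],
  [0, 0, 0, 0, 0, 45, 0.8],
  [0, 0, 0, 0, 0, 20, 0.8],
])

```text
time_s: 21.0
ee_pos: [521.5, -45.4, 113.4]
ee_rot: [179.9, -0.2, -165.9]
force: [0.9, -0.8, 0.5]
gripper_width: 72.6
gripper_force: 0.0
```

```bash
python3 go.py 523.2 -45.6 48.2 194.1
```

```text
t 21.0 pos [521.5 -45.4 113.4] [ 179.91   -0.22 -165.93] F [ 0.9 -0.8  0.5] w 72.6 gf 0.0
turn [ 0.09 -0.22 -0.03] shift now-axes [-1.8 -0.7 65.2] after-turn axes [-1.6 -0.6 65.2]
```

Request:
step_arm([
  [0, -0.2, 0, -1.6, -0.6, 20, 0.8],
  [0, 0, 0, 0, 0, 25, 0.8],
  [0, 0, 0, 0, 0, 12, 0.8],
  [0, 0, 0, 0, 0, 5, 0.8],
  [0, 0, 0, 0, 0, 0, 0.8],
  [0, 0, 0, 0, 0, 0, 0.8],
  [0, 0, 0, 0, 0, 0, 0.8],
  [0, 0, 0, 0, 0, 0, 0.8],
])

```text
time_s: 22.0
ee_pos: [524.9, -45.0, 54.3]
ee_rot: [-180.0, 0.2, -165.8]
force: [-0.0, -0.2, 0.3]
gripper_width: 72.6
gripper_force: 0.0
```

```bash
python3 go.py 523.2 -45.6 48.2 194.1; python3 st.py
```

```text
t 22.0 pos [524.9 -45.   54.3] [-179.99    0.24 -165.85] F [-0.  -0.2  0.3] w 72.6 gf 0.0
turn [-0.01  0.24  0.05] shift now-axes [ 1.9 -0.2  6.1] after-turn axes [ 1.8 -0.2  6.1]
t 22.0 board xy -31.01 -0.66 z 54.28 yaw-B 0.04 Fx,Fy,Fz -0.1 -0.2 0.3
```

Request:
step_arm([
  [0, 0.2, 0, 1.8, -0.2, 6, 0.8],
  [0, 0, 0, 0, 0, 0, 0.8],
  [0, 0, 0, 0, 0, 0, 0],
  [0, 0, 0, 0, 0, 0, 0],
  [0, 0, 0, 0, 0, 0, 0],
  [0, 0, 0, 0, 0, 0, 0],
  [0, 0, 0, 0, 0, 0, 0],
  [0, 0, 0, 0, 0, 0, 0],
], force=55)

```text
time_s: 23.0
ee_pos: [523.1, -45.6, 47.9]
ee_rot: [180.0, 0.0, -165.9]
force: [-0.1, -1.2, -0.2]
gripper_width: 23.6
gripper_force: 55.0
```

```bash
python3 st.py
```

```text
t 23.0 board xy -32.92 -0.86 z 47.93 yaw-B 0.04 Fx,Fy,Fz -0.4 -1.2 -0.2
```

Request:
step_arm([
  [0, 0, 0, 1.5, 0, 0, 0],
  [0, 0, 0, 0, 0, -0.6, 0],
  [0, 0, 0, 0, 0, -0.6, 0],
  [0, 0, 0, 0, 0, -0.6, 0],
  [0, 0, 0, 0, 0, -0.4, 0],
  [0, 0, 0, 0, 0, 0, 0],
  [0, 0, 0, 0, 0, 0, 0],
  [0, 0, 0, 0, 0, 0, 0],
])

```text
time_s: 24.0
ee_pos: [523.3, -45.6, 49.6]
ee_rot: [-180.0, 0.2, -165.9]
force: [5.9, 1.1, -7.0]
gripper_width: 23.4
gripper_force: 55.0
```

```bash
python3 st.py; python3 -c "
from h import *
print(state()['ee_rot'])"
```

```text
t 24.0 board xy -32.74 -0.93 z 49.63 yaw-B 0.02 Fx,Fy,Fz 6.0 -0.4 -7.0
[-179.98716039    0.19307828 -165.86714517]
```

Request:
step_arm([
  [0, 0.2, 0, -0.5, 0, 0.3, 0],
  [0, 0, 0, -0.5, 0, 0.3, 0],
  [0, 0, 0, 0, 0, 0, 0],
  [0, 0, 0, 0, 0, 0, 0],
  [0, 0, 0, 0, 0, 0, 0],
  [0, 0, 0, 0, 0, 0, 0],
  [0, 0, 0, 0, 0, 0, 0],
  [0, 0, 0, 0, 0, 0, 0],
])

```text
time_s: 25.0
ee_pos: [524.9, -45.3, 49.6]
ee_rot: [-180.0, 0.1, -165.9]
force: [6.5, 2.3, -3.7]
gripper_width: 23.9
gripper_force: 55.0
```

```bash
python3 st.py; python3 -c "
from h import *
print(state()['ee_rot'])"
```

```text
t 25.0 board xy -31.13 -1.0 z 49.6 yaw-B 0.03 Fx,Fy,Fz 6.8 0.6 -3.7
[-1.79967202e+02  8.15449290e-02 -1.65861100e+02]
```

Request:
step_arm([
  [0, 0, 0, 0.5, 0, 0, 0],
  [0, 0, 0, 0.4, 0, 0, 0],
  [0, 0, 0, 0, 0, 0, 0],
  [0, 0, 0, 0, 0, 0, 0],
  [0, 0, 0, 0, 0, 0, 0],
  [0, 0, 0, 0, 0, 0, 0],
  [0, 0, 0, 0, 0, 0, 0],
  [0, 0, 0, 0, 0, 0, 0],
])

```text
time_s: 26.0
ee_pos: [524.5, -45.4, 49.6]
ee_rot: [-180.0, 0.1, -165.9]
force: [6.3, 2.6, -5.4]
gripper_width: 23.5
gripper_force: 55.0
```

```bash
python3 st.py
```

```text
t 26.0 board xy -31.55 -1.0 z 49.6 yaw-B 0.03 Fx,Fy,Fz 6.8 1.0 -5.4
```

Good (target -31.8 ± 0.3). Now I'll lock it.

Request:
step_arm([
  [0, 0, 0, 0.2, 0, 1, 0],
  [0, 0, 0, 0, 0, 1, 0],
  [0, 0, 0, 0, 0, 1, 0],
  [0, 0, 0, 0, 0, 1, 0],
  [0, 0, 0, 0, 0, 0.6, 0],
  [0, 0, 0, 0, 0, 0, 0],
  [0, 0, 0, 0, 0, 0, 0],
  [0, 0, 0, 0, 0, 0, 0],
], force=60)

```text
time_s: 27.0
ee_pos: [524.6, -45.5, 47.7]
ee_rot: [-179.9, 0.2, -165.9]
force: [0.8, 3.6, 13.5]
gripper_width: 23.6
gripper_force: 60.0
```

```bash
python3 st.py
```

```text
t 27.0 board xy -31.49 -1.11 z 47.7 yaw-B 0.01 Fx,Fy,Fz 1.7 3.3 13.5
```

Request:
step_arm([
  [0, 0, 0, 0, 0, 0.5, 0],
  [0, 0, 0, 0, 0, 0.5, 0],
  [0, 0, 0, 0, 0, 0.5, 0],
  [0, 0, 0, 0, 0, 0, 0],
  [0, 0, 0, 0, 0, 0, 0],
  [0, 0, 0, 0, 0, 0, 0],
  [0, 0, 0, 0, 0, -1.2, 0],
  [0, 0, 0, 0, 0, -1.2, 0],
])

```text
time_s: 28.0
ee_pos: [524.6, -45.5, 47.8]
ee_rot: [-179.9, 0.2, -165.9]
force: [5.9, 3.7, 0.7]
gripper_width: 23.5
gripper_force: 60.0
```

```bash
python3 st.py
```

```text
t 28.0 board xy -31.49 -1.1 z 47.78 yaw-B 0.0 Fx,Fy,Fz 6.6 2.2 0.7
```

Request:
step_arm([
  [0, 0, 0, 0, 0, 0, 0.6],
  [0, 0, 0, 0, 0, 0, 0.6],
  [0, 0, 0, 0, 0, 0, 0.6],
  [0, 0, 0, 0, 0, 0, 0.6],
  [0, 0, 0, 0, 0, -10, 0.6],
  [0, 0, 0, 0, 0, -40, 0.6],
  [0, 0, 0, 0, 0, -50, 0.6],
  [0, 0, 0, 0, 0, -50, 0.6],
])

```text
time_s: 29.0
ee_pos: [521.8, -45.9, 198.0]
ee_rot: [-180.0, -0.2, -165.9]
force: [0.9, -0.1, 0.7]
gripper_width: 54.6
gripper_force: 0.0
```

Request:
step_arm([
  [0, 0, 0, 15, 40, 0, 0.6],
  [0, 0, 0, 20, 55, 0, 0.6],
  [0, 0, 0, 20, 55, 0, 0.6],
  [0, 0, 0, 20, 55, 0, 0.6],
  [0, 0, 0, 10, 25, 0, 0.6],
  [0, 0, 0, 0, 0, 0, 0.6],
  [0, 0, 0, 0, 0, 0, 0.6],
  [0, 0, 0, 0, 0, 0, 0.6],
])

```text
time_s: 30.0
ee_pos: [384.1, 155.6, 196.2]
ee_rot: [-180.0, -0.2, -165.9]
force: [-0.2, -0.6, -0.3]
gripper_width: 54.7
gripper_force: 0.0
```

```bash
python3 st.py; python3 - <<'E'
from h import *
import pickle
B=np.load('B.npy');c,n=np.cos(B[2]),np.sin(B[2])
T=grab_frame("top"); d0=pickle.load(open("f0.pkl","rb"))
def strip(f,z,xs,ys):
    m=np.array([[proj(f,[B[0]+c*x-n*y,B[1]+n*x+c*y,z]) for y in ys] for x in xs]).astype(np.float32)
    return cv2.remap(f["image"].astype(np.float32),m[...,0],m[...,1],cv2.INTER_CUBIC).astype(float)
def half(xs,g,lo,hi):
    t=(lo+hi)/2; i=np.where(np.diff(np.sign(g-t)))[0]; return [float(round(xs[j]+(t-g[j])/(g[j+1]-g[j])*.5,2)) for j in i]
for ys in(np.arange(13.5,17,.5),np.arange(-17,-13,.5)):
    xs=np.arange(-140,70,.5); im=strip(T,38,xs,ys).mean(1); g=im[:,1]-im[:,0]; hi=np.median(g[(xs>5)&(xs<30)]); a=xs>25; b=xs<-90
    print('front',half(xs[a],g[a],np.median(g[xs>50]),hi),'rear',half(xs[b],g[b],np.median(g[xs<-125]),hi))
xs=np.arange(30,58,.5)
for f in(d0['top'],T):
    im=strip(f,13.5,xs,[42,43,44,45]).mean(1); r=im[:,2]/(im[:,1]+1); b=np.median(r); w=np.clip(r-b-.15*(r.max()-b),0,None); print('tip',((w*xs).sum()/w.sum()).round(2))
S=grab_frame("scene"); 
cv2.imwrite("pics/fin.png",np.hstack([cv2.convertScaleAbs(T["image"][130:320,180:420],alpha=1.5),S["image"][130:320,200:440]])[:, :])
E
```

```text
t 30.0 board xy -118.73 228.21 z 196.2 yaw-B -0.05 Fx,Fy,Fz -0.3 -0.6 -0.3
front [42.94] rear [-104.49]
front [43.28] rear [-104.81]
tip 43.6
tip 43.74
```

View pics/fin.png

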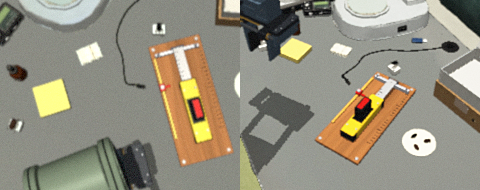

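The final view shows the rule hooked over the bar with its front face within about 0.5 mm of the pointer tip (face 43.1–44.2, tip 43.7). The pointer and both beetles are where they started.

```bash
python3 -c "
from workcell import *
print(job_done())"
```

```text
the job is handed in; nothing more can be done
None
```

The rule is on the board, hooked behind the stop bar and locked, with its front face about 0.5 mm from level with the pointer tip. I handed it in at about 30 s; the pointer measured unmoved, and the beetles look undisturbed in the final view. I had to unlock and relock it once, because the first lock left the face about 1 mm behind the tip.

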